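# Clear a frame rail and seat the routing template on its pins

## Robot

A 6-joint arm with a two-finger parallel gripper is mounted at the origin on the work surface. World frame = base frame: x ahead of the robot, y to its left, z up, the work surface at z = 0. Lengths are in m, angles in rad, forces in N, time in s.
With the tool pointing down it reaches from about 0.3 to 0.875 m from the base axis. Payload 6.4 kg.
Tool frame: the origin (TCP) lies between the finger pads; the fingertips stand 19 mm ahead of it and the grasp point (between the pads) is the TCP (ctrl.tips_ahead is the z of the fingertips in the tool frame, in m); z points along the fingers, y is the line along which they close (so a half turn about z gives the same grasp; the last joint's range is limited). The gripper opens to 85 mm and grips with 20 to 120 N. Pads are 22 mm wide; open, the fingers measure 114 mm over their backs; the gripper's body (76 mm by 85 mm) begins 54 mm behind the grasp point. The pads swing forward as they close: fully open they stand 13 mm farther back than shut.
Start: joints at [1.034, 0.181, 1.607, -0, 1.354, -0.206], TCP at [0.187, 0.544, 0.25] pointing down, gripper open.
Joint ranges: [-2.99, 2.99], [-0.89, 2.07], [0.3, 2.58], [-1.14, 4.28], [0, 2.63], [-3.12, 3.12]. Speed limits (rad/s): [2.57, 2.57, 3.01, 3.14, 3.14, 3.14].

## Interface

Orientations are given as a unit quaternion [w, x, y, z].
In Python, from bench import readout, vision, ctrl gives the robot as it stands.
- The arm moves only by the tool play_rows, never from a script. Its arguments are lists of equal length, an entry for each row: "xyz": the shift along the tool's x, y, z in mm, a list of three; "rot": the turn, a rotation vector about the tool's x, y, z in rad, a list of three; "grip": the opening, from 0 (shut) to 1 (fully open). In form: {"xyz": [[x, y, z], ...], "rot": [[rx, ry, rz], ...], "grip": [grip, ...]}. A call has exactly 10 rows; each row is the pose to reach, as a shift and turn from the pose commanded when the call began, along the tool's axes at that moment; what a row does not reach only later rows make up. A row lasts 1/8 s, in which the tool goes at most 62.5 mm and 10.7 degrees, less where a joint would pass 70% of its speed; a pose out of reach is approached as far as the arm can. A call with a gripper value outside its range is refused whole. The fingers move at their own pace and stop on an object; the grip force is fixed at half the most. Time passes only in rows, so rows that repeat a pose let the fingers close, or fill a call up. It gives the time, the measured TCP pose, the force, the opening and the grip force at its end, in the units of the state.
- readout.get_obs(): the state, without advancing time (a new reading comes with each control period).
- vision.camera(name): name is "scene" or "top" or "wrist"; returns a dict with "color" (384x512x3 uint8, red, green, blue), "depth" (384x512 float32, m along the optical axis (not along the pixel's ray), 0 where there is no reading), "camera_matrix" (3x3 intrinsics, pixels), "k1" (the pictures are not rectified: a ray, as slopes to the right and down, at radius r is drawn at 1 + k1 r^2 times it, then the intrinsics apply), "extrinsics" (4x4, takes a point from camera to world coordinates); the wrist camera has in their place "hand_eye" (4x4, takes a point from camera to tool coordinates, whose origin is the TCP and whose axes are the flange's). Camera axes: x right, y down, z forward; pixel columns grow to the right and rows downward; lengths in m; the calibration is good to about 2 mm. A picture is of the moment at which its call begins: read the wrist's pose just before it.
- ctrl.hand_in(): hands the job in; it is judged then, once.
The state is a dict: "time_s": time; "q": joint angles; "dq": joint speeds; "joint_efforts": joint torques, N m; "eef_pos": TCP position; "eef_rot": TCP orientation; "wrist_force": force on the tool from outside, world axes, zero at the start; "torque": the same for the moment, N m; "opening": opening from 0.0 (shut) to 1.0 (fully open); "grasp_force": force on a finger pad.
Only numpy, scipy, OpenCV 4.12 (cv2) and the standard library are available. Lean on these libraries where they do the work, as an engineer would, in place of code of your own. Each camera call takes 0.05 s, during which the arm holds its last target. There are 200 camera calls.

## Task

Holding the scraper block, sweep the three loose offcuts off the top of the frame rail onto the bench, and put the block back down on the bench. Then pick up the plywood template and, keeping it in the grip until it has started down over both pins, lower it onto the rail, round hole over the thick pin and slot over the thin one, until it lies fully down and flush. Leave the mallet, the gouge and the oilstone where they are.

Things in the scene. Friction and masses are not known exactly. Their poses are not given: they have to be found in the camera images.
- rail: Dark wooden frame rail, a straight bar 360 x 110 x 45 mm, fixed on the bench between brass bench dogs 30 mm high at its ends (and a 26 mm high wedge at the near end). Origin: centre of its underside. x along its length, roughly away from the robot (turned up to 0.25 rad), y across, z up; flat top at z = 45 mm. Steel pins stand on its centre line at x = +110 mm (thick) and -110 mm (thin).
- pin_thick (a point): Centre of the very top of the thick pin: diameter 18 mm, 34 mm high above the rail's top; the lower 24 mm are straight, the upper 10 mm taper to a blunt nose 8 mm across.
- pin_thin (a point): Centre of the very top of the thin pin: diameter 12 mm, 34 mm high above the rail's top; the lower 24 mm are straight, the upper 10 mm taper to a blunt nose 5 mm across.
- template_mid (a point): Centre, half-way up (9 mm), of the plywood template: 280 mm long (x), 52 wide (y), 18 thick (z up), 0.15-0.25 kg. Its +y edge has round lobes reaching 40 mm from the centre line, 46 to 140 mm either side of the middle; the middle 90 mm has parallel edges 52 mm apart, free to grip. It lies flat on the bench left or right of the rail, roughly parallel to it (within 0.6 rad).
- hole_big (a point): Centre of the template's round through hole, 20 mm in diameter, at its underside; 110 mm from the middle along the template's +x. It starts at the template's far end from the robot, the same end as the rail's thick pin.
- slot (a point): Centre of the template's slot (a through hole 20 mm long along the template's x, 14 mm wide), at its underside; 110 mm from the middle along its -x.
- scraper_rib (a point): Beech scraper block standing on the bench, on the other side of the rail from the template, within 0.6 rad of parallel to it; 0.15-0.25 kg. Foot 150 mm long (x), 38 thick over its steel strips (y), 24 high (z up); on it a rib to hold, 110 mm long, 24 thick, from 24 to 66 mm above the underside. This point: in the rib's middle, 46 mm above the underside.
- offcut1_mid (a point): Centre of a loose pale wood offcut 40 x 24 x 16 mm, 11 g, lying flat at first on the rail's top, on the half towards the thin pin, its centre within 23 mm of the centre line; no offcut's centre is nearer than 50 mm to a pin's axis.
- offcut2_mid (a point): Centre of a second such offcut, 36 x 26 x 15 mm, near the middle of the rail.
- offcut3_mid (a point): Centre of a third such offcut, 42 x 22 x 17 mm, on the half towards the thick pin.
- mallet: Carver's mallet, standing on its round wooden head (92 mm across, 118 mm high) with the handle up to 237 mm, beyond and to the right of the work. Origin: centre of its underside. Not part of the job.
- gouge: Carving gouge 255 mm long and 30 mm high, lying on the bench beyond the rail's far end. Origin: on the bench at the ferrule between handle and blade; the blade points along +x. Not part of the job.
- oilstone: Oilstone in a wooden base, 220 x 80 x 34 mm, lying beyond and to the left of the work. Origin: centre of its underside. Not part of the job.
Things that resemble listed ones, but are neither listed nor needed, are in the scene too. What is shaped like the part that bears scraper_rib but green or red is not meant.

How it is judged:
On the way, in this order (a step that is already met when the one before it is completed fails the run):
1. all three offcuts have been swept off the rail's top while the scraper block is held in the gripper (z of each of offcut1_mid, offcut2_mid, offcut3_mid in the frame of rail below 0.044 m and contact force between the fingers and scraper above 1 N), for 0.1 s.
2. the template, still in the gripper, has started down over both pins (underside below their tops, 4 to 30 mm above the rail) (z of each of offcut1_mid, offcut2_mid, offcut3_mid in the frame of rail below 0.044 m and horizontal distance between hole_big and pin_thick below 0.004 m and horizontal distance between slot and pin_thin below 0.006 m and z of template_mid in the frame of rail between 0.058 and 0.084 m and contact force between the fingers and template above 1 N), for 0.05 s.
At the end, for the whole second after the job is handed in: Template at rest flush on the rail (within 2.5 mm of seated height, parallel within 0.02 rad), round hole within 4 mm of the thick pin, slot within 6 mm of the thin pin; the three offcuts' centres below the rail's top; scraper block let go, at rest on the bench (rib point below 55 mm) (z of each of offcut1_mid, offcut2_mid, offcut3_mid in the frame of rail below 0.044 m and horizontal distance between hole_big and pin_thick below 0.004 m and horizontal distance between slot and pin_thin below 0.006 m and z of template_mid in the frame of rail below 0.0565 m and angle between the z axis of template_mid and the z axis of rail, either way round below 0.02 rad and linear speed of template below 0.01 m/s and height (world z) of scraper_rib below 0.055 m and linear speed of scraper below 0.02 m/s); the robot touches nothing.
It fails at once if the mallet is moved more than 30 mm (distance of mallet from where it was at the start of the episode above 0.03 m).
It fails at once if the gouge is moved more than 30 mm (distance of gouge from where it was at the start of the episode above 0.03 m).
It fails at once if the oilstone is moved more than 30 mm (distance of oilstone from where it was at the start of the episode above 0.03 m).
It also fails if it takes over 69 s, if anything falls off the work surface, if the arm or the gripper's body presses on something with over 40 N, if the wrist force passes 120 N, or if a joint passes its speed limit or range.

## Working session

There is one attempt and no reset: what is moved stays moved. The work goes in short steps, Python scripts to look and compute and a tool call to move; the robot and the scene stay as the last step left them, time stands still between calls to the robot, and variables do not carry over. Pictures are saved under pics/ and viewed, at most 11 in all, crops included, and the job is handed in when it is done.

Besides the shell and the picture viewer there is one more tool, called after "Emit:" in YAML: its name, and indented under it one key for each argument. play_rows: Moves the arm, as the interface text tells. Its arguments: {"type":"object","properties":{"xyz":{"type":"array","items":{"type":"array","items":{"type":"number"}}},"rot":{"type":"array","items":{"type":"array","items":{"type":"number"}}},"grip":{"type":"array","items":{"type":"number"}}},"required":["xyz","rot","grip"]}

```bash
mkdir -p pics; ls; cat > h.py <<'E'
import numpy as np, cv2, pickle
from scipy.spatial.transform import Rotation as R
from bench import readout, vision, ctrl
def cam(name):
    o=readout.get_obs(); c=vision.camera(name)
    if name=="wrist":
        T=np.eye(4); q=o["eef_rot"]; T[:3,:3]=R.from_quat([q[1],q[2],q[3],q[0]]).as_matrix(); T[:3,3]=o["eef_pos"]
        c["extrinsics"]=T@np.array(c["hand_eye"])
    pickle.dump(c,open(f"{name}.pkl","wb")); return c
def rays(c,uv):
    uv=np.asarray(uv,float).reshape(-1,1,2); K=np.array(c["camera_matrix"])
    n=cv2.undistortPoints(uv,K,np.array([c["k1"],0,0,0.]))[:,0]
    return np.c_[n,np.ones(len(n))]
def onplane(c,uv,z):
    E=np.array(c["extrinsics"]); d=rays(c,uv)@E[:3,:3].T; o=E[:3,3]
    return o+d*((z-o[2])/d[:,2])[:,None]
def cloud(c):
    h,w=c["depth"].shape; v,u=np.mgrid[:h,:w]
    E=np.array(c["extrinsics"]); p=rays(c,np.c_[u.ravel(),v.ravel()])*c["depth"].reshape(-1,1)
    P=(p@E[:3,:3].T+E[:3,3]).reshape(h,w,3); P[c["depth"]==0]=np.nan; return P
def save(c,name,s=1.5):
    cv2.imwrite(f"pics/{name}.png",cv2.resize(c["color"][:,:,::-1],None,fx=s,fy=s,interpolation=cv2.INTER_CUBIC))
E
python3 - <<'E'
from h import *
o=readout.get_obs(); print(o); print(ctrl.tips_ahead)
for n in("top","scene"):
    c=cam(n); save(c,n+"0"); print(n,c["k1"],np.round(c["camera_matrix"],1).tolist(),np.round(c["extrinsics"],3).tolist())
E
```

```text
pics
{'time_s': 0.0, 'q': array([ 1.03371952e+00,  1.81534012e-01,  1.60803099e+00, -2.46282588e-05,
        1.35383817e+00, -2.06279096e-01]), 'dq': array([ 1.40377349e-04,  1.20741933e-03,  6.45535946e-04,  7.01705166e-04,
       -1.38956165e-03,  2.03886048e-05]), 'joint_efforts': array([ 6.60605019e-04, -4.44887352e+01, -3.51334190e+01, -2.52465925e-04,
        9.24388587e-03, -2.24483591e-05]), 'eef_pos': array([0.18645366, 0.54335581, 0.24937699]), 'eef_rot': array([-3.17569425e-04,  1.64643061e-01,  9.86352798e-01, -8.47814217e-04]), 'wrist_force': array([-0.25234273, -0.40945827, -0.11305877]), 'torque': array([0.09671458, 0.0477531 , 0.0423166 ]), 'grasp_force': 0.0, 'opening': 1.000852603624631}
0.019
top 0.042630017893941156 [[391.5, 0.0, 259.9], [0.0, 391.5, 191.1], [0.0, 0.0, 1.0]] [[-0.022, -0.988, 0.153, 0.37], [-0.999, 0.026, 0.024, -0.007], [-0.028, -0.153, -0.988, 1.112], [0.0, 0.0, 0.0, 1.0]]
scene -0.028585257180924216 [[446.4, 0.0, 256.0], [0.0, 446.4, 191.5], [0.0, 0.0, 1.0]] [[0.665, 0.614, -0.425, 1.082], [0.747, -0.558, 0.362, -0.497], [-0.015, -0.558, -0.829, 1.199], [0.0, 0.0, 0.0, 1.0]]
```

View pics/top0.png

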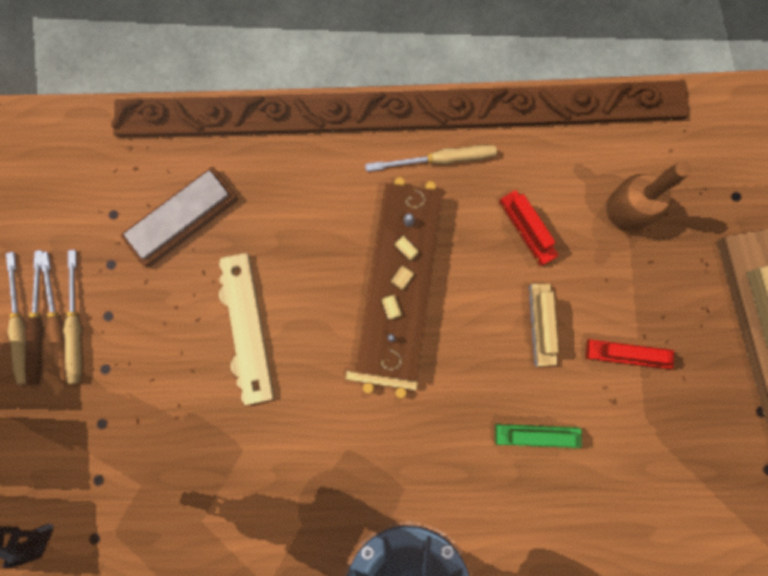

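View pics/scene0.png

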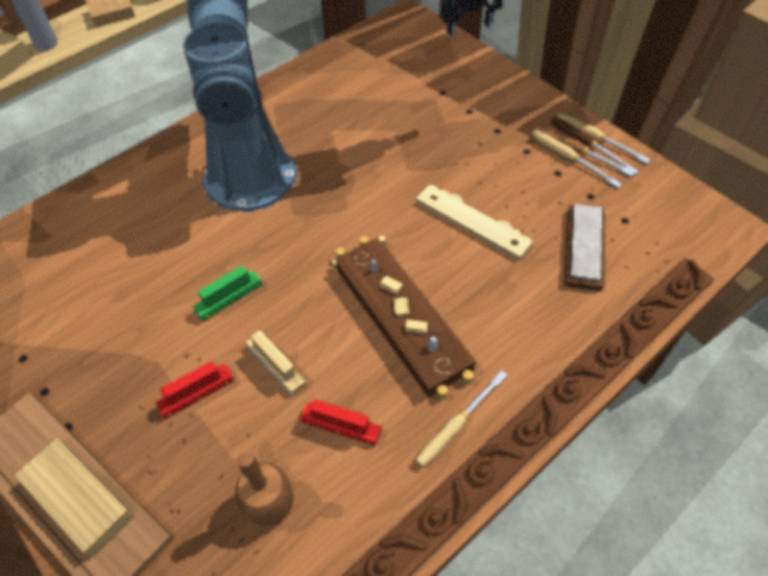

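The top view shows the template at about (247,330), the rail with its thick pin at (409,220) and thin pin at (391,338), and three offcuts at (406,247), (402,277) and (391,307). The beech scraper is at (543,325). The scene view agrees with this.

```bash
cat > m.py <<'E'
from h import *
c=pickle.load(open("top.pkl","rb")); s=pickle.load(open("scene.pkl","rb"))
def pale(c):
    h=cv2.cvtColor(c["color"],cv2.COLOR_RGB2HSV); return cv2.inRange(h,(14,40,150),(35,150,255))
for nm,cc in(("top",c),("scene",s)):
    P=cloud(cc); m=pale(cc); n,l,st,ce=cv2.connectedComponentsWithStats(m)
    for i in range(1,n):
        if st[i,4]<60: continue
        p=P[l==i]; p=p[~np.isnan(p[:,0])]
        z=np.percentile(p[:,2],[10,50,90])
        uv=np.argwhere(l==i)[:,::-1]; r=cv2.minAreaRect((onplane(cc,uv,z[1])[:,:2]*1000).astype(np.float32))
        print(nm,i,st[i,4],ce[i].round(),"z",z.round(3),"rect",np.round(r[0]),np.round(r[1]),round(r[2],1))
# rail top from cloud
P=cloud(c); dark=(c["color"].max(2)<115)
sel=dark&(abs(P[...,2]-.045)<.006)&(P[...,0]>.2)&(P[...,0]<.75)&(abs(P[...,1])<.15)
n,l,st,ce=cv2.connectedComponentsWithStats(sel.astype(np.uint8)); i=1+st[1:,4].argmax()
uv=np.argwhere(l==i)[:,::-1]; print("rail",st[i],cv2.minAreaRect((onplane(c,uv,.045)[:,:2]*1000).astype(np.float32)), np.nanmedian(P[l==i][:,2]))
# pins by height
b=(P[...,2]>.066)&(P[...,0]>.3)&(P[...,0]<.7)&(P[...,1]>-.12)&(P[...,1]<.15)
n,l,st,ce=cv2.connectedComponentsWithStats(b.astype(np.uint8))
for i in range(1,n): print("pin",st[i,4],ce[i].round(1),np.nanmax(P[l==i][:,2]).round(3),onplane(c,[ce[i]],.079).round(4))
for k,cc in(("top",c),("scn",s)):
  x,y,w,h=((225,115,85,150) if k=="top" else (200,140,140,140))
  cv2.imwrite(f"pics/{k}crop.png",cv2.resize(cc["color"][y:y+h,x:x+w,::-1],None,fx=4,fy=4,interpolation=cv2.INTER_CUBIC))
E
python3 m.py; python3 -c "
import cv2,numpy as np
a=cv2.imread('pics/topcrop.png');b=cv2.imread('pics/scncrop.png');h=max(len(a),len(b))
f=lambda i:cv2.copyMakeBorder(i,0,h-len(i),0,0,0)
o=np.hstack([f(a)[:, :340],f(b)[:, :]])[:600,:];cv2.imwrite('pics/crops.png',cv2.resize(o,(800,int(o.shape[0]*800/o.shape[1]))))"
```

```text
top 58 359 [309. 101.] z [0.019 0.026 0.03 ] rect [ 799. -128.] [ 27. 127.] 5.7
top 62 124 [270. 165.] z [0.048 0.059 0.063] rect [606. -11.] [40. 22.] 42.9
top 80 2123 [163. 219.] z [0.013 0.018 0.021] rect [470. 299.] [287.  72.] 9.8
top 88 85 [509. 182.] z [0.031 0.073 0.077] rect [ 535. -623.] [25. 59.] 83.4
top 94 128 [268. 184.] z [0.053 0.058 0.061] rect [552.  -3.] [27. 37.] 54.5
top 102 725 [363. 216.] z [0.021 0.061 0.068] rect [ 460. -255.] [150.  39.] 0.6
top 103 132 [260. 204.] z [0.054 0.059 0.062] rect [498.  18.] [40. 24.] 17.1
top 109 124 [  8. 219.] z [0.003 0.026 0.031] rect [479. 721.] [45. 22.] 4.5
top 110 313 [ 46. 232.] z [0.021 0.026 0.03 ] rect [441. 614.] [123.  21.] 6.2
top 120 315 [253. 253.] z [0.001 0.026 0.037] rect [366.  41.] [132.  20.] 78.7
scene 1 1832 [56. 21.] z [0.205 0.208 0.237] rect [-518. -102.] [184. 498.] 0.0
scene 2 137 [506.   6.] z [0.247 0.249 0.252] rect [ 594. 1113.] [45. 84.] 30.0
scene 3 132 [10. 28.] z [0.208 0.257 0.26 ] rect [-490. -268.] [82. 49.] 88.3
scene 199 88 [397.  87.] z [0.002 0.024 0.03 ] rect [483. 727.] [60. 33.] 8.
[... 556 characters left out ...]
-12.] [44. 24.] 47.8
scene 1214 504 [184. 238.] z [0.    0.063 0.068] rect [ 480. -266.] [156.  46.] 2.2
scene 1474 4417 [ 38. 315.] z [0.029 0.073 0.077] rect [ 399. -687.] [319. 118.] 8.5
scene 1541 539 [295. 291.] z [0.    0.023 0.029] rect [ 800. -123.] [ 39. 136.] 5.7
scene 1800 303 [ 24. 351.] z [0.028 0.031 0.034] rect [ 452. -760.] [259.  16.] 8.3
scene 1874 1132 [ 85. 364.] z [0.027 0.03  0.033] rect [ 571. -666.] [108. 122.] 9.0
rail [ 252  123   43  130 2501] ((551.748046875, -2.0254974365234375), (104.0667953491211, 356.99603271484375), 80.34243774414062) 0.04518621097098108
pin 35 [271.8 146. ] 0.082 [[ 0.6536 -0.017   0.079 ]]
pin 17 [260.  225.4] 0.083 [[0.4393 0.0199 0.079 ]]
```

View pics/crops.png

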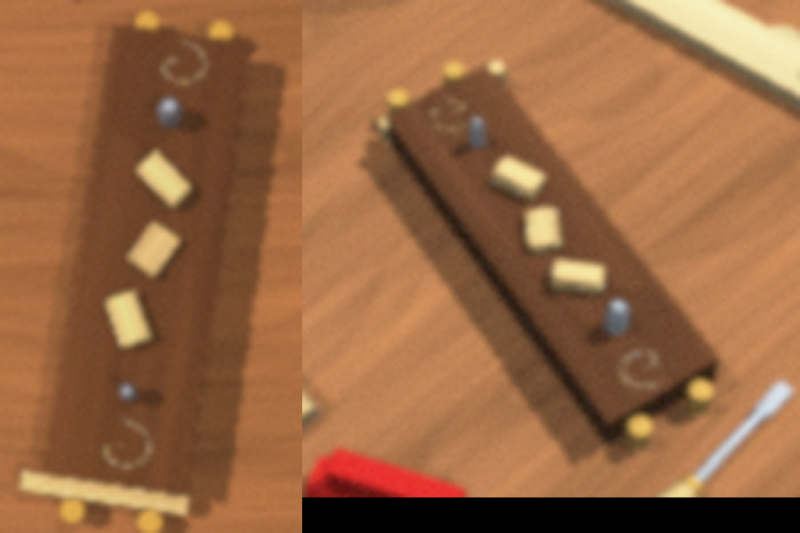

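The crops confirm the layout: the pins are at (168,110) and (127,392) in the left crop, and the three offcuts lie between them. The rail measures 357 x 104 mm and its yaw is about -0.17. Next I'll locate the scraper rib and the rail-frame positions.

```bash
cat > m2.py <<'E'
from h import *
from m import pale
E
cat > geo.py <<'E'
from h import *
def rib(cc,box=(.36,.58,-.34,-.18)):
    P=cloud(cc); h=cv2.cvtColor(cc["color"],cv2.COLOR_RGB2HSV); m=cv2.inRange(h,(12,30,110),(35,170,255))>0
    with np.errstate(invalid="ignore"):
        m&=(P[...,2]>.055)&(P[...,2]<.08)&(P[...,0]>box[0])&(P[...,0]<box[1])&(P[...,1]>box[2])&(P[...,1]<box[3])
    uv=np.argwhere(m)[:,::-1]; r=cv2.minAreaRect((onplane(cc,uv,.066)[:,:2]*1000).astype(np.float32))
    return len(uv),np.nanmedian(P[m][:,2]),r
E
python3 - <<'E'
from geo import *
for n in("top","scene"): print(n,rib(pickle.load(open(n+".pkl","rb"))))
s=pickle.load(open("scene.pkl","rb")); P=cloud(s)
b=(P[...,2]>.068)&(P[...,0]>.3)&(P[...,0]<.7)&(P[...,1]>-.12)&(P[...,1]<.15)
n,l,st,ce=cv2.connectedComponentsWithStats(b.astype(np.uint8))
for i in range(1,n): print("pin",st[i,4],ce[i].round(1),np.nanmean(P[l==i],axis=0).round(4),onplane(s,[ce[i]],.075).round(4))
E
```

```text
top (389, np.float64(0.06548716986694259), ((461.5124816894531, -260.2378234863281), (26.080095291137695, 106.6336898803711), 89.74658966064453))
scene (300, np.float64(0.06563554892700951), ((468.2070007324219, -261.4091796875), (115.1343765258789, 25.45768165588379), 1.1027755737304688))
pin 12 [248.9 175.2] [0.4453 0.0183 0.075 ] [[0.4453 0.0183 0.075 ]]
pin 29 [288.6 227.3] [ 0.6616 -0.0192  0.0745] [[ 0.6618 -0.0194  0.075 ]]
```

Emit:
play_rows:
  xyz:
    - [-32, -41, 0]
    - [-64, -82, 0]
    - [-96, -123, 0]
    - [-128, -164, 0]
    - [-160, -205, 0]
    - [-192, -246, 0]
    - [-224, -287, 0]
    - [-256, -328, 0]
    - [-288, -369, 0]
    - [-320, -410, 0]
  rot:
    - [0, 0, -0.033]
    - [0, 0, -0.066]
    - [0, 0, -0.1]
    - [0, 0, -0.133]
    - [0, 0, -0.166]
    - [0, 0, -0.2]
    - [0, 0, -0.233]
    - [0, 0, -0.266]
    - [0, 0, -0.3]
    - [0, 0, -0.331]
  grip: [1, 1, 1, 1, 1, 1, 1, 1, 1, 1]

```text
time_s: 1.35
eef_pos: [0.3563, 0.0505, 0.2503]
eef_rot: [0.0, -0.001, 1.0, 0.0]
wrist_force: [0.4, 0.4, -0.8]
opening: 1.002
grasp_force: 0.0
```

```bash
cat >> geo.py <<'E'
def go(x,y,z,yaw,pos=None,yn=None):
    """print tool-frame shift from current pose; yaw = direction of tool y minus pi/2"""
    o=readout.get_obs(); q=o["eef_rot"]; M=R.from_quat([q[1],q[2],q[3],q[0]]).as_matrix()
    cy=np.arctan2(M[1,1],M[0,1])-np.pi/2
    d=M.T@(np.array([x,y,z])-o["eef_pos"])*1000
    dy=(yaw-cy+np.pi)%(2*np.pi)-np.pi
    print("t",round(o["time_s"],2),"pos",np.round(o["eef_pos"],4),"yaw",round(cy,4),"tilt",M[:2,2].round(4),"q",np.round(o["q"],2),"shift",d.round(1),"rz",round(-dy,4))
E
python3 -c "
from geo import *
go(.464,-.26,.25,0)"
```

```text
t 1.35 pos [0.3563 0.0505 0.2503] yaw 0.0011 tilt [0.0007 0.    ] q [-0.19 -0.35  2.1   0.    1.39 -1.76] shift [-107.3 -310.6    0.4] rz 0.0011
```

Emit:
play_rows:
  xyz:
    - [-14, -39, 0]
    - [-28, -78, 0]
    - [-42, -117, 0]
    - [-56, -156, 0]
    - [-70, -195, 0]
    - [-84, -234, 0]
    - [-98, -273, 0]
    - [-107, -310, 0]
    - [-107, -310, 0]
    - [-107, -310, 0]
  rot:
    - [0, 0, 0]
    - [0, 0, 0]
    - [0, 0, 0]
    - [0, 0, 0]
    - [0, 0, 0]
    - [0, 0, 0]
    - [0, 0, 0]
    - [0, 0, 0]
    - [0, 0, 0]
    - [0, 0, 0]
  grip: [1, 1, 1, 1, 1, 1, 1, 1, 1, 1]

```text
time_s: 2.6
eef_pos: [0.4628, -0.2571, 0.2497]
eef_rot: [-0.001, -0.0, 1.0, 0.001]
wrist_force: [-0.8, -0.0, 0.1]
opening: 1.002
grasp_force: 0.0
```

```bash
python3 -c "
from geo import *
w=cam('wrist'); save(w,'w1',1.2); print(np.round(w['hand_eye'],3).tolist(),w['k1'],np.round(w['camera_matrix'],1).tolist())
print(rib(w)); go(.464,-.26,.25,0)
P=cloud(w); print(np.nanmedian(P[...,2]))"
```

```text
[[0.0, -0.948, -0.318, 0.081], [1.0, 0.0, -0.0, -0.0], [0.001, -0.318, 0.948, -0.125], [0.0, 0.0, 0.0, 1.0]] 0.019590759349799966 [[298.2, 0.0, 254.6], [0.0, 298.2, 188.6], [0.0, 0.0, 1.0]]
(2189, np.float64(0.06682837150361604), ((463.511474609375, -262.1953125), (107.91535949707031, 23.752641677856445), 0.9565604329109192))
t 2.65 pos [ 0.4629 -0.2568  0.2499] yaw 0.0006 tilt [-0.0007  0.001 ] q [-0.73  0.08  1.72  0.    1.34 -2.3 ] shift [-1.1 -3.2 -0.1] rz 0.0006
0.0017207876977567427
```

View pics/w1.png

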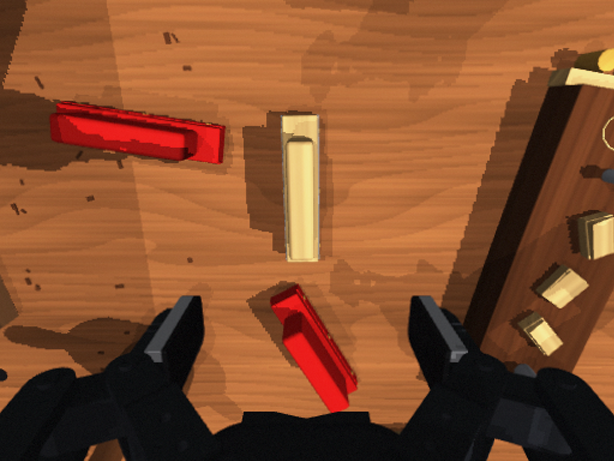

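The wrist view shows the beech block centred at about (302,195), clear of the fingers, with the red decoys well away. The rib measures 108 x 24 mm at (0.4635, -0.262) with yaw 0.017. I'll grasp it now.

Emit:
play_rows:
  xyz:
    - [-0.6, -5.2, 35]
    - [-0.6, -5.2, 75]
    - [-0.6, -5.2, 115]
    - [-0.6, -5.2, 150]
    - [-0.6, -5.2, 180]
    - [-0.6, -5.2, 202]
    - [-0.6, -5.2, 202]
    - [-0.6, -5.2, 202]
    - [-0.6, -5.2, 202]
    - [-0.6, -5.2, 202]
  rot:
    - [0, 0, -0.016]
    - [0, 0, -0.016]
    - [0, 0, -0.016]
    - [0, 0, -0.016]
    - [0, 0, -0.016]
    - [0, 0, -0.016]
    - [0, 0, -0.016]
    - [0, 0, -0.016]
    - [0, 0, -0.016]
    - [0, 0, -0.016]
  grip: [1, 1, 1, 1, 1, 1, 1, 0.2, 0, 0]

```text
time_s: 3.9
eef_pos: [0.4644, -0.2634, 0.0493]
eef_rot: [0.001, -0.008, 1.0, -0.001]
wrist_force: [-0.3, 0.1, 0.9]
opening: 0.376
grasp_force: 0.0
```

```bash
python3 -c "
from geo import *
o=readout.get_obs();print(o['opening'],o['grasp_force'],o['wrist_force']); go(.4635,-.262,.048,.0167)
# rail frame from scene+top pins and rail rect
for n in('top','scene'):
    c=pickle.load(open(n+'.pkl','rb'))
a=np.array([[.6536,-.017],[.4393,.0199]]);b=np.array([[.6616,-.0192],[.4453,.0183]])
for p in(a,b):
    d=p[0]-p[1];print(p.mean(0),np.arctan2(d[1],d[0]),np.hypot(*d))
"
```

```text
0.3760607207818623 0.0 [-0.33415426  0.11576822  0.91815502]
t 3.9 pos [ 0.4644 -0.2634  0.0493] yaw 0.0163 tilt [ 0.0013 -0.0012] q [-0.74  0.36  1.84  0.    0.94 -2.33] shift [0.9 1.4 1.3] rz -0.0004
[0.54645 0.00145] -0.17051643413160494 0.2174536732271956
[ 5.5345e-01 -4.5000e-04] -0.17166397502359346 0.2195266270865564
```

Emit:
play_rows:
  xyz:
    - [0, 0, 0]
    - [0, 0, 0]
    - [0, 0, 0]
    - [0, 0, 0]
    - [0, 0, -10]
    - [0, 0, -30]
    - [0, 0, -60]
    - [0, 0, -95]
    - [0, 0, -130]
    - [0, 0, -150]
  rot:
    - [0, 0, 0]
    - [0, 0, 0]
    - [0, 0, 0]
    - [0, 0, 0]
    - [0, 0, 0]
    - [0, 0, 0]
    - [0, 0, 0]
    - [0, 0, 0]
    - [0, 0, 0]
    - [0, 0, 0]
  grip: [0, 0, 0, 0, 0, 0, 0, 0, 0, 0]

```text
time_s: 5.15
eef_pos: [0.4643, -0.2634, 0.2007]
eef_rot: [0.001, -0.008, 1.0, -0.001]
wrist_force: [0.9, 0.2, -1.8]
opening: 0.279
grasp_force: 59.0
```

```bash
python3 -c "
from geo import *
go(.534,-.093,.2,-.171)"
```

```text
t 5.15 pos [ 0.4643 -0.2634  0.2007] yaw 0.0162 tilt [ 0.0019 -0.0018] q [-0.74  0.14  1.76 -0.    1.24 -2.33] shift [-72.4 169.3   0.5] rz 0.1872
```

Emit:
play_rows:
  xyz:
    - [-10, 22, 0]
    - [-20, 45, 0]
    - [-30, 70, 0]
    - [-40, 95, 0]
    - [-50, 120, 0]
    - [-60, 145, 0]
    - [-72, 169, 0]
    - [-72, 169, 0]
    - [-72, 169, 0]
    - [-72, 169, 0]
  rot:
    - [0, 0, 0.03]
    - [0, 0, 0.06]
    - [0, 0, 0.09]
    - [0, 0, 0.12]
    - [0, 0, 0.15]
    - [0, 0, 0.187]
    - [0, 0, 0.187]
    - [0, 0, 0.187]
    - [0, 0, 0.187]
    - [0, 0, 0.187]
  grip: [0, 0, 0, 0, 0, 0, 0, 0, 0, 0]

```text
time_s: 6.4
eef_pos: [0.5328, -0.0937, 0.1983]
eef_rot: [-0.0, 0.086, 0.996, -0.0]
wrist_force: [0.3, -0.2, -2.1]
opening: 0.275
grasp_force: 59.0
```

```bash
python3 -c "
from geo import *
w=cam('wrist'); save(w,'w2',1.2)
go(.534,-.093,.095,-.171)"
```

```text
t 6.45 pos [ 0.5328 -0.0937  0.1983] yaw -0.1719 tilt [-0.0002 -0.0002] q [-0.39  0.16  1.74 -0.    1.24 -1.79] shift [ -1.    0.9 103.3] rz -0.0009
```

View pics/w2.png

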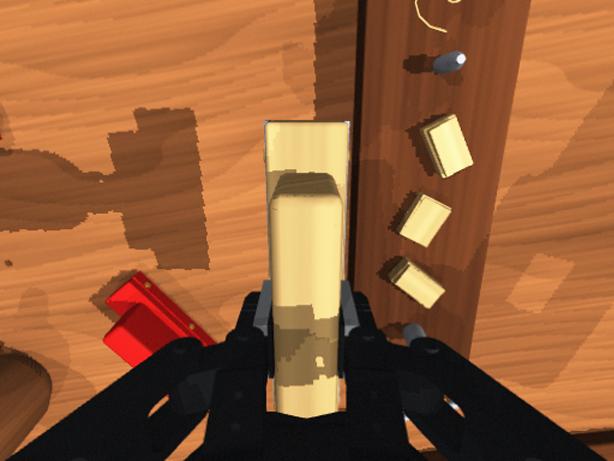

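The wrist view shows the block gripped squarely and parallel to the rail. The thin pin is at (450,62) and the offcuts are at (447,145), (425,220) and (417,283). I'll check the block's height and the rail-frame positions.

```bash
python3 -c "
from geo import *
w=pickle.load(open('wrist.pkl','rb')); P=cloud(w)
h=cv2.cvtColor(w['color'],cv2.COLOR_RGB2HSV); m=cv2.inRange(h,(12,30,140),(35,170,255))
o=readout.get_obs()['eef_pos']
def reg(u0,u1,v0,v1):
    return P[int(v0/1.2):int(v1/1.2),int(u0/1.2):int(u1/1.2)].reshape(-1,3)
print('ribtop',np.nanmedian(reg(285,330,215,290),0),'footend',np.nanmedian(reg(285,330,130,160),0))
print('rail z',np.nanmedian(reg(480,500,100,300),0))
m2=((P[...,2]>.05)&(P[...,2]<.09)&(P[...,1]>-.05)).astype(np.uint8)
n,l,st,ce=cv2.connectedComponentsWithStats(m2)
for i in range(1,n):
    if st[i,4]>40: print(st[i,4],(ce[i]*1.2).round(),np.nanmedian(P[l==i],0).round(4),np.nanmax(P[l==i][:,2]).round(3))
r=cloud(w)[(abs(P[...,2]-.045)<.004)&(w['color'].max(2)<120)&(P[...,1]>-.1)]
print(cv2.minAreaRect((r[:,:2]*1000).astype(np.float32)))
"
```

```text
ribtop [ 0.49647921 -0.08729076  0.21634068] footend [ 0.46723252 -0.08216456  0.17439185]
rail z [0.54855185 0.0532568  0.04555345]
339 [449.  62.] [0.4423 0.015  0.0715] 0.082
1421 [447. 146.] [0.497  0.0147 0.0597] 0.064
1118 [423. 219.] [ 0.5497 -0.0047  0.0588] 0.063
965 [416. 283.] [ 0.6025 -0.0147  0.0604] 0.065
177 [412. 333.] [ 0.6511 -0.0217  0.0583] 0.067
((546.173828125, -0.840728759765625), (109.17828369140625, 292.9069519042969), 81.02034759521484)
```

Emit:
play_rows:
  xyz:
    - [0, 0, 25]
    - [0, 0, 60]
    - [0, 0, 90]
    - [0, 0, 102]
    - [0, 0, 102]
    - [0, 10, 102]
    - [0, 25, 102]
    - [0, 40, 102]
    - [0, 55, 102]
    - [0, 70, 102]
  rot:
    - [0, 0, 0]
    - [0, 0, 0]
    - [0, 0, 0]
    - [0, 0, 0]
    - [0, 0, 0]
    - [0, 0, 0]
    - [0, 0, 0]
    - [0, 0, 0]
    - [0, 0, 0]
    - [0, 0, 0]
  grip: [0, 0, 0, 0, 0, 0, 0, 0, 0, 0]

```text
time_s: 7.7
eef_pos: [0.5453, -0.0226, 0.0964]
eef_rot: [0.0, 0.085, 0.996, -0.0]
wrist_force: [1.4, 0.1, -1.9]
opening: 0.271
grasp_force: 59.2
```

Emit:
play_rows:
  xyz:
    - [0, 14, 0]
    - [0, 28, 0]
    - [0, 42, 0]
    - [0, 56, 0]
    - [0, 70, 0]
    - [0, 84, 0]
    - [0, 98, 0]
    - [0, 112, 0]
    - [0, 116, 0]
    - [0, 116, 0]
  rot:
    - [0, 0, 0]
    - [0, 0, 0]
    - [0, 0, 0]
    - [0, 0, 0]
    - [0, 0, 0]
    - [0, 0, 0]
    - [0, 0, 0]
    - [0, 0, 0]
    - [0, 0, 0]
    - [0, 0, 0]
  grip: [0, 0, 0, 0, 0, 0, 0, 0, 0, 0]

```text
time_s: 8.95
eef_pos: [0.5647, 0.0906, 0.0962]
eef_rot: [-0.0, 0.085, 0.996, -0.0]
wrist_force: [-0.2, 0.4, -2.1]
opening: 0.275
grasp_force: 59.2
```

```bash
python3 -c "
from geo import *
go(.464,-.26,.2,0.0)
w=cam('wrist'); t=cam('top'); s=cam('scene')
a=cv2.resize(w['color'],(512,384)); x=cv2.resize(s['color'][120:280,190:350],(384,384)); cv2.imwrite('pics/sw.png',cv2.resize(np.hstack([a,x])[:,:,::-1],(800,343)))"
```

```text
t 8.95 pos [0.5647 0.0906 0.0962] yaw -0.1702 tilt [-0.0001 -0.0002] q [-0.05  0.36  1.73 -0.    1.06 -1.45] shift [  39.9 -362.7 -103.7] rz -0.1702
```

View pics/sw.png

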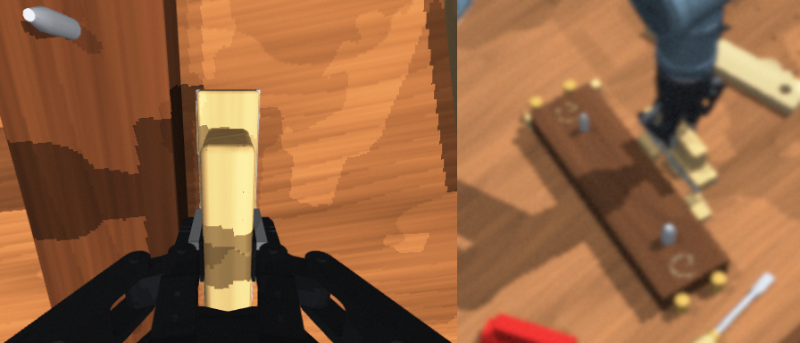

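The rail top is clear. One offcut shows beside the block at about (700,205) in the right crop. I'll return the block to its place.

Emit:
play_rows:
  xyz:
    - [0, 0, -25]
    - [0, 0, -60]
    - [0, 0, -95]
    - [3, -20, -104]
    - [9, -60, -104]
    - [15, -105, -104]
    - [22, -155, -104]
    - [29, -205, -104]
    - [36, -255, -104]
    - [43, -300, -104]
  rot:
    - [0, 0, 0]
    - [0, 0, 0]
    - [0, 0, 0]
    - [0, 0, 0]
    - [0, 0, -0.03]
    - [0, 0, -0.06]
    - [0, 0, -0.09]
    - [0, 0, -0.12]
    - [0, 0, -0.15]
    - [0, 0, -0.17]
  grip: [0, 0, 0, 0, 0, 0, 0, 0, 0, 0]

```text
time_s: 10.35
eef_pos: [0.4692, -0.2001, 0.1991]
eef_rot: [-0.001, 0.001, 1.0, 0.0]
wrist_force: [1.0, -0.2, -1.1]
opening: 0.272
grasp_force: 59.2
```

```bash
python3 -c "
from geo import *
go(.45,-.263,.049,0.0)
t=cam('top'); P=cloud(t); h=cv2.cvtColor(t['color'],cv2.COLOR_RGB2HSV); m=cv2.inRange(h,(14,40,150),(35,150,255))
n,l,st,ce=cv2.connectedComponentsWithStats(m)
for i in range(1,n):
    if st[i,4]>30:
        p=np.nanmedian(P[l==i],0)
        if .3<p[0]<.75 and -.15<p[1]<.4: print(st[i,4],ce[i].round(),p.round(3))
"
```

```text
t 10.35 pos [ 0.4692 -0.2001  0.1991] yaw -0.0015 tilt [-0.0017  0.0006] q [-0.64  0.09  1.82 -0.    1.24 -2.21] shift [ 18.8 -63.  150.1] rz -0.0015
127 [243. 159.] [0.637 0.066 0.015]
2110 [162. 219.] [0.468 0.295 0.018]
140 [232. 183.] [0.566 0.099 0.013]
102 [237. 200.] [0.515 0.084 0.023]
324 [253. 253.] [0.367 0.042 0.026]
```

All three offcuts are down on the left of the rail. Next I'll put the block down.

Emit:
play_rows:
  xyz:
    - [9, -30, 5]
    - [19, -63, 40]
    - [19, -63, 80]
    - [19, -63, 115]
    - [19, -63, 138]
    - [19, -63, 147]
    - [19, -63, 150]
    - [19, -63, 150]
    - [19, -63, 150]
    - [19, -63, 150]
  rot:
    - [0, 0, 0]
    - [0, 0, 0]
    - [0, 0, 0]
    - [0, 0, 0]
    - [0, 0, 0]
    - [0, 0, 0]
    - [0, 0, 0]
    - [0, 0, 0]
    - [0, 0, 0]
    - [0, 0, 0]
  grip: [0, 0, 0, 0, 0, 0, 0, 0, 0.4, 1]

```text
time_s: 11.65
eef_pos: [0.453, -0.2614, 0.0512]
eef_rot: [0.001, 0.0, 1.0, -0.001]
wrist_force: [0.1, 0.9, 0.6]
opening: 0.598
grasp_force: 0.0
```

Emit:
play_rows:
  xyz:
    - [0, 0, 0]
    - [0, 0, 0]
    - [0, 0, 0]
    - [0, 0, -25]
    - [0, 0, -60]
    - [0, 0, -100]
    - [0, 0, -140]
    - [0, 0, -170]
    - [0, 0, -190]
    - [0, 0, -200]
  rot:
    - [0, 0, 0]
    - [0, 0, 0]
    - [0, 0, 0]
    - [0, 0, 0]
    - [0, 0, 0]
    - [0, 0, 0]
    - [0, 0, 0]
    - [0, 0, 0]
    - [0, 0, 0]
    - [0, 0, 0]
  grip: [1, 1, 1, 1, 1, 1, 1, 1, 1, 1]

```text
time_s: 12.9
eef_pos: [0.4527, -0.2612, 0.2515]
eef_rot: [0.001, 0.0, 1.0, -0.001]
wrist_force: [-0.2, 0.8, -0.2]
opening: 0.998
grasp_force: 0.0
```

```bash
cat >> geo.py <<'E'
def tmpl(cc,zt=.018,box=(.25,.7,.15,.45)):
    P=cloud(cc); h=cv2.cvtColor(cc["color"],cv2.COLOR_RGB2HSV); m=cv2.inRange(h,(14,25,120),(36,150,255))
    m[(P[...,0]<box[0])|(P[...,0]>box[1])|(P[...,1]<box[2])|(P[...,1]>box[3])]=0
    n,l,st,ce=cv2.connectedComponentsWithStats(m); i=1+st[1:,4].argmax(); m=(l==i).astype(np.uint8)
    out=[]; cs,hi=cv2.findContours(m,cv2.RETR_CCOMP,cv2.CHAIN_APPROX_NONE)
    for c,hh in zip(cs,hi[0]):
        if hh[3]>=0 and cv2.contourArea(c)>8:
            M=cv2.moments(c); out.append((cv2.contourArea(c),onplane(cc,[[M["m10"]/M["m00"],M["m01"]/M["m00"]]],zt)[0].round(4)))
    return np.nanmedian(P[l==i][:,2]).round(4),out,m
E
python3 -c "
from geo import *
w=cam('wrist'); print('rib',rib(w))
t=cam('top'); print(tmpl(t)[:2]); print(tmpl(pickle.load(open('scene.pkl','rb')))[:2])
go(.42,.29,.3,0.1)"
```

```text
rib (2176, np.float64(0.06681544695745922), ((452.0841369628906, -262.2174987792969), (23.748563766479492, 107.8726806640625), 89.93733978271484))
(np.float64(0.0176), [(23.0, array([0.3635, 0.273 , 0.018 ])), (16.0, array([0.5799, 0.3126, 0.018 ]))])
(np.float64(0.0178), [])
t 13.0 pos [ 0.4527 -0.2612  0.2511] yaw -0.0008 tilt [ 0.0012 -0.0011] q [-0.75  0.06  1.74  0.    1.34 -2.32] shift [ 33.1 551.1 -49.6] rz -0.1008
```

The scraper stands on the bench with its rib top at 66.8 mm. The template's hole is at (0.580,0.313) and its slot at (0.3635,0.273), 220 mm apart as they should be. I'll move over the template.

Emit:
play_rows:
  xyz:
    - [-2, 40, 0]
    - [-4, 95, 0]
    - [-6, 150, 0]
    - [-8, 205, 0]
    - [-10, 260, 0]
    - [-12, 315, 0]
    - [-14, 370, 0]
    - [-16, 425, 0]
    - [-18, 480, 0]
    - [-19, 530, 0]
  rot:
    - [0, 0, -0.02]
    - [0, 0, -0.04]
    - [0, 0, -0.06]
    - [0, 0, -0.08]
    - [0, 0, -0.1]
    - [0, 0, -0.12]
    - [0, 0, -0.14]
    - [0, 0, -0.16]
    - [0, 0, -0.18]
    - [0, 0, -0.182]
  grip: [1, 1, 1, 1, 1, 1, 1, 1, 1, 1]

```text
time_s: 14.25
eef_pos: [0.4709, 0.2709, 0.2488]
eef_rot: [-0.001, -0.091, 0.996, -0.0]
wrist_force: [0.7, -1.3, 1.9]
opening: 1.0
grasp_force: 0.0
```

```bash
python3 -c "
from geo import *
go(.4718,.2928,.25,.181)"
```

```text
t 14.25 pos [0.4709 0.2709 0.2488] yaw 0.182 tilt [-0.0019 -0.0007] q [ 0.3   0.11  1.69 -0.    1.34 -1.45] shift [-4.8 21.4 -1.2] rz 0.001
```

Emit:
play_rows:
  xyz:
    - [20, 10, -10]
    - [45, 21, -20]
    - [45, 21, -20]
    - [45, 21, -20]
    - [45, 21, -20]
    - [45, 21, -20]
    - [45, 21, -20]
    - [45, 21, -20]
    - [45, 21, -20]
    - [45, 21, -20]
  rot:
    - [0, 0, 0]
    - [0, 0, 0]
    - [0, 0, 0]
    - [0, 0, 0]
    - [0, 0, 0]
    - [0, 0, 0]
    - [0, 0, 0]
    - [0, 0, 0]
    - [0, 0, 0]
    - [0, 0, 0]
  grip: [1, 1, 1, 1, 1, 1, 1, 1, 1, 1]

```text
time_s: 15.5
eef_pos: [0.4237, 0.2816, 0.2703]
eef_rot: [0.0, -0.091, 0.996, 0.0]
wrist_force: [0.6, 0.0, 0.6]
opening: 0.999
grasp_force: 0.0
```

```bash
python3 -c "
from geo import *
w=cam('wrist'); save(w,'w3',1.2); print(tmpl(w)[:2])
go(.4718,.2928,.25,.181)"
```

```text
(np.float64(0.019), [(137.0, array([0.5798, 0.3128, 0.018 ])), (214.0, array([0.3635, 0.2717, 0.018 ]))])
t 15.55 pos [0.4237 0.2816 0.2704] yaw 0.1812 tilt [0.0001 0.0001] q [ 0.35  0.01  1.75  0.    1.38 -1.4 ] shift [-49.3   2.3  20.4] rz 0.0002
```

View pics/w3.png

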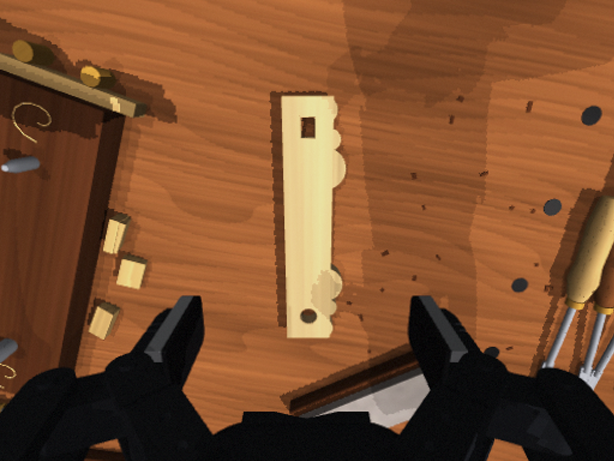

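The wrist view shows the template upright with its lobes to the right, the slot at (308,127) and the hole at (308,316). I'll refine the yaw and centre line from its straight edge.

```bash
python3 -c "
from geo import *
w=pickle.load(open('wrist.pkl','rb')); z,o,m=tmpl(w)
hole,slot=o[0][1][:2],o[1][1][:2]; mid=(hole+slot)/2
pts=onplane(w,np.argwhere(m)[:,::-1],.018)[:,:2]
for it in range(1):
  y=.185; ex=np.array([np.cos(y),np.sin(y)]); ey=np.array([-ex[1],ex[0]])
  a=(pts-mid)@ex; b=(pts-mid)@ey
  print('ext',a.min(),a.max(),b.min(),b.max())
  L=[];U=[]
  for k in np.arange(-.13,.13,.004):
    s=(a>k)&(a<k+.004)
    L.append([k+.002,b[s].min()]); 
    if abs(k+.002)<.04: U.append([k+.002,b[s].max()])
  L=np.array(L);U=np.array(U)
  for e in(L,U):
    p=np.polyfit(e[:,0],e[:,1],1);print('yaw',y+p[0],'off',p[1],'res',np.std(e[:,1]-np.polyval(p,e[:,0])))
"
```

```text
ext -0.1408791064859125 0.14083448457035314 -0.026783263918016015 0.04015930876332469
yaw 0.18648515723772602 off -0.02602869396970677 res 0.00039044742889355846
yaw 0.18767415510945382 off 0.025906636415440422 res 0.0003924860034260433
```

Emit:
play_rows:
  xyz:
    - [-15, 2, 20]
    - [-35, 2, 60]
    - [-49, 2, 110]
    - [-49, 2, 160]
    - [-49, 2, 200]
    - [-49, 2, 230]
    - [-49, 2, 245]
    - [-49, 2, 249]
    - [-49, 2, 249]
    - [-49, 2, 249]
  rot:
    - [0, 0, -0.006]
    - [0, 0, -0.006]
    - [0, 0, -0.006]
    - [0, 0, -0.006]
    - [0, 0, -0.006]
    - [0, 0, -0.006]
    - [0, 0, -0.006]
    - [0, 0, -0.006]
    - [0, 0, -0.006]
    - [0, 0, -0.006]
  grip: [1, 1, 1, 1, 1, 1, 1, 1, 1, 0.4]

```text
time_s: 16.8
eef_pos: [0.4726, 0.2928, 0.0226]
eef_rot: [0.001, -0.094, 0.996, 0.0]
wrist_force: [-0.2, 0.7, -0.1]
opening: 0.813
grasp_force: 0.0
```

Emit:
play_rows:
  xyz:
    - [0, 0, 0]
    - [0, 0, 0]
    - [0, 0, 0]
    - [0, 0, 0]
    - [0, 0, 0]
    - [0, 0, -10]
    - [0, 0, -30]
    - [0, 0, -60]
    - [0, 0, -100]
    - [0, 0, -130]
  rot:
    - [0, 0, 0]
    - [0, 0, 0]
    - [0, 0, 0]
    - [0, 0, 0]
    - [0, 0, 0]
    - [0, 0, 0]
    - [0, 0, 0]
    - [0, 0, 0]
    - [0, 0, 0]
    - [0, 0, 0]
  grip: [0, 0, 0, 0, 0, 0, 0, 0, 0, 0]

```text
time_s: 18.05
eef_pos: [0.4717, 0.2925, 0.1533]
eef_rot: [0.001, -0.093, 0.996, 0.0]
wrist_force: [1.2, 0.4, -2.0]
opening: 0.586
grasp_force: 63.0
```

```bash
python3 -c "
from geo import *
go(.549,0,.2,-.171)
P=cloud(cam('wrist')); p=P[(P[...,2]>.1)&(P[...,2]<.19)]; print(len(p),np.nanpercentile(p[:,2],[5,50,95]))"
```

```text
t 18.05 pos [0.4717 0.2925 0.1533] yaw 0.1873 tilt [0.0011 0.0003] q [ 0.34  0.24  1.74 -0.    1.16 -1.42] shift [ -21.6 -301.7  -46.7] rz 0.3583
48384 [0.14859421 0.14977581 0.18078833]
```

Emit:
play_rows:
  xyz:
    - [-2, -20, -10]
    - [-4, -40, -20]
    - [-6, -60, -20]
    - [-8, -85, -20]
    - [-10, -110, -20]
    - [-13, -135, -20]
    - [-16, -160, -20]
    - [-19, -194, -20]
    - [-19, -194, -20]
    - [-19, -194, -20]
  rot:
    - [0, 0, 0.04]
    - [0, 0, 0.08]
    - [0, 0, 0.12]
    - [0, 0, 0.16]
    - [0, 0, 0.2]
    - [0, 0, 0.25]
    - [0, 0, 0.3]
    - [0, 0, 0.358]
    - [0, 0, 0.358]
    - [0, 0, 0.358]
  grip: [0, 0, 0, 0, 0, 0, 0, 0, 0, 0]

```text
time_s: 19.35
eef_pos: [0.5255, 0.1048, 0.1703]
eef_rot: [-0.001, 0.086, 0.996, 0.0]
wrist_force: [0.4, 0.7, -3.2]
opening: 0.589
grasp_force: 63.1
```

```bash
python3 -c "
from geo import *
w=cam('wrist'); save(w,'w4',1.4); t=cam('top')
go(.549,0,.2,-.171)"
```

```text
t 19.45 pos [0.5257 0.1056 0.1707] yaw -0.1705 tilt [-0.0014  0.0002] q [-0.02  0.18  1.78  0.    1.18 -1.42] shift [ -40.9 -100.1  -29.4] rz 0.0005
```

View pics/w4.png

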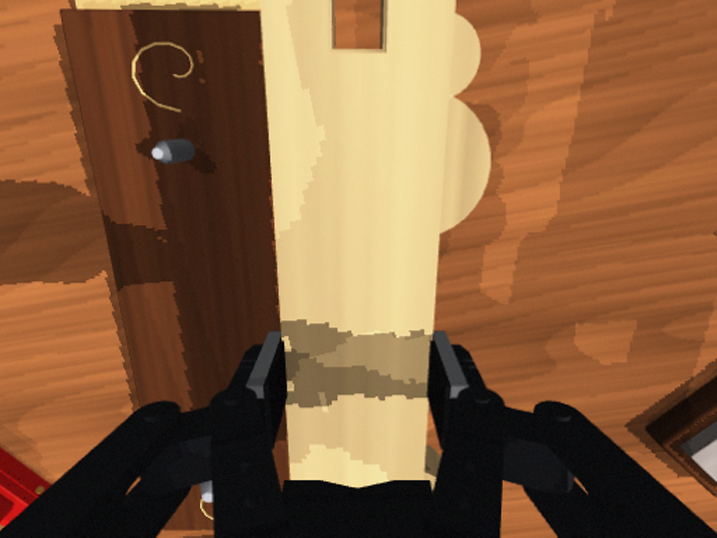

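The wrist view shows the template held square, with the slot at (358,25) and the thin pin's nose at (158,153). The thick pin is hidden behind the finger at (207,492). I'll move 220 mm forward along the rail so that it appears at the same spot in the image.

Emit:
play_rows:
  xyz:
    - [-20, 0, 0]
    - [-50, 0, 0]
    - [-85, 0, 0]
    - [-120, 0, 0]
    - [-155, 0, 0]
    - [-190, 0, 0]
    - [-210, 0, 0]
    - [-220, 0, 0]
    - [-220, 0, 0]
    - [-220, 0, 0]
  rot:
    - [0, 0, 0]
    - [0, 0, 0]
    - [0, 0, 0]
    - [0, 0, 0]
    - [0, 0, 0]
    - [0, 0, 0]
    - [0, 0, 0]
    - [0, 0, 0]
    - [0, 0, 0]
    - [0, 0, 0]
  grip: [0, 0, 0, 0, 0, 0, 0, 0, 0, 0]

```text
time_s: 20.7
eef_pos: [0.7423, 0.0685, 0.1711]
eef_rot: [-0.0, 0.085, 0.996, 0.0]
wrist_force: [-0.4, -0.2, -2.0]
opening: 0.591
grasp_force: 63.1
```

```bash
cp wrist.pkl wthin.pkl; python3 -c "
from geo import *
w=cam('wrist'); pickle.dump(w,open('wthick.pkl','wb')); go(.549,0,.2,-.171)
ims=[]
for n in('wthin','wthick'):
    c=pickle.load(open(n+'.pkl','rb')); im=c['color']
    ims.append(cv2.resize(im[70:150,70:170],None,fx=4,fy=4,interpolation=cv2.INTER_NEAREST))
    P=cloud(c); p=P[0:40,235:277][...,2]; 
    b=((P[...,2]>.0535)&(P[...,2]<.09)&(np.mgrid[:384,:512][1]<195)).astype(np.uint8); b[330:]=0; b[:30]=0
    k,l,st,ce=cv2.connectedComponentsWithStats(b)
    for i in range(1,k):
        if st[i,4]>25:
            q=P[l==i]; top=(l==i)&(P[...,2]>.0765); uv=np.argwhere(top)[:,::-1].mean(0)
            print(n,st[i],'zmax',q[:,2].max().round(4),'topuv',uv.round(1),top.sum(),'top cloud',P[top].mean(0).round(4),'ray',onplane(c,[uv],.079).round(4))
    # template upper surface height & edges near slot rows
    tp=P[60:200,215:295].reshape(-1,3); print('tmpl top z',np.median(tp[:,2]).round(4))
cv2.imwrite('pics/pins.png',np.hstack(ims)[:,:,::-1])
"
```

```text
t 20.75 pos [0.7424 0.0684 0.1713] yaw -0.1702 tilt [-0.0007  0.0001] q [-0.07  0.62  1.18  0.    1.34 -1.47] shift [ 179.  -100.2  -28.6] rz 0.0008
wthin [108 100  28  18 377] zmax 0.0817 topuv [114.  109.1] 97 top cloud [0.4423 0.0193 0.0791] ray [[0.4423 0.0193 0.079 ]]
tmpl top z nan
wthick [106  96  34  25 688] zmax 0.0814 topuv [113.6 108.8] 210 top cloud [ 0.6592 -0.0176  0.0792] ray [[ 0.6592 -0.0177  0.079 ]]
tmpl top z nan
```

View pics/pins.png

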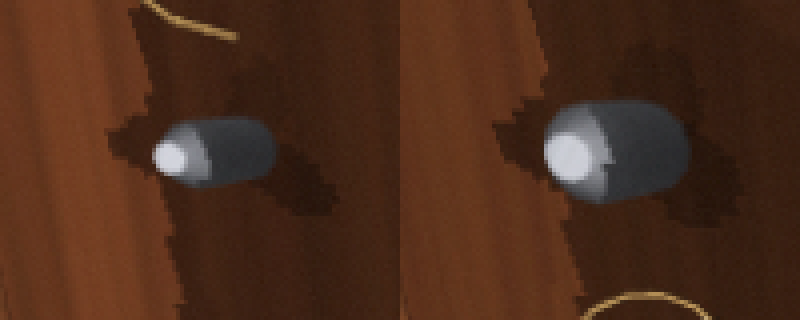

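The two crops show both pin noses clearly, the thin one at (169,159) and the thick one at (567,158), at almost the same pixel. That puts the pins 220 mm apart, as specified. I'll compute the insertion shift and cross-check it against the slot edge in the same image.

```bash
python3 -c "
from geo import *
A=pickle.load(open('wthin.pkl','rb'));B=pickle.load(open('wthick.pkl','rb'))
res=[]
for c in(A,B):
    g=c['color'].min(2).astype(float); g[:, :90]=0; g[:,140:]=0; g[:90]=0; g[130:]=0
    m=(g>175).astype(np.uint8); k,l,st,ce=cv2.connectedComponentsWithStats(m); i=1+st[1:,4].argmax()
    p=onplane(c,[ce[i]],.079)[0]; res.append(p[:2]); print(st[i],ce[i].round(2),p.round(4))
d=res[1]-res[0]; yaw=np.arctan2(d[1],d[0]); mid=(res[0]+res[1])/2; print('yaw',yaw,'len',np.hypot(*d),'mid',mid)
# slot in thin/thick image -> tool frame at top plane
for c,o in((A,None),(B,None)):
    T=np.array(c['extrinsics'])@np.linalg.inv(np.array(c['hand_eye'])); zt=T[2,3]-.003
    h=cv2.cvtColor(c['color'],cv2.COLOR_RGB2HSV); m=cv2.inRange(h,(18,25,150),(36,150,255))
    blk=m[0:34,225:290]==0; cols=[ (225+np.where(r)[0].min()-.5,225+np.where(r)[0].max()+.5) for r in blk[5:28]]
    v=[np.where(m[:60,u]==0)[0].max()+.5 for u in range(245,270)]
    L=np.mean([a for a,b in cols]);Rr=np.mean([b for a,b in cols]); vv=np.median(v)
    tl=lambda p:(np.linalg.inv(T)@np.r_[p,1])[:3]*1000
    print('slot edges',L,Rr,vv,[tl(onplane(c,[q],zt)[0]).round(1) for q in((L,16),(Rr,16),((L+Rr)/2,vv))])
    P=cloud(c); print('topz-tcp',(np.nanmedian(P[50:200,215:225,2])-T[2,3])*1000)
    # left/right edges of held template: direction in tool frame
    for side in(0,1):
        pts=[]
        for vv in range(175,228,2):
            r=np.where(m[vv,150:340]>0)[0]+150
            pts.append((r.min()-.5 if side==0 else r.max()+.5,vv))
        pts=np.array(pts); q=np.array([tl(p) for p in onplane(c,pts,zt)]); print('edge',side,np.polyfit(q[:,0],q[:,1],1).round(4))
go(mid[0],mid[1],.171,yaw)
"
```

```text
[109 106   7   7  40] [112.05 109.08] [0.442 0.018 0.079]
[107 104  11  11  96] [111.95 108.88] [ 0.659  -0.0188  0.079 ]
yaw -0.1679950156094959 len 0.22005230846584345 mid [ 5.50518970e-01 -4.29669874e-04]
slot edges 236.93478260869566 273.5 34.5 [array([106.8,  -6.9,   3.2]), array([106.8,   6.8,   3.2]), array([ 1.006e+02, -1.000e-01,  3.200e+00])]
topz-tcp -3.339423724281115
edge 0 [-7.00000e-04 -2.60115e+01]
edge 1 [2.40000e-03 2.54692e+01]
slot edges 236.93478260869566 273.5869565217391 34.5 [array([106.8,  -6.9,   3.1]), array([106.8,   6.9,   3.1]), array([100.6,  -0. ,   3.1])]
topz-tcp -3.5109459001320675
edge 0 [ 4.40000e-03 -2.61695e+01]
edge 1 [2.10000e-03 2.54531e+01]
t 20.75 pos [0.7424 0.0684 0.1713] yaw -0.1702 tilt [-0.0007  0.0001] q [-0.07  0.62  1.18  0.    1.34 -1.47] shift [ 177.4 -100.4    0.4] rz -0.0022
```

Emit:
play_rows:
  xyz:
    - [25, -14, 0]
    - [60, -34, 0]
    - [95, -54, 0]
    - [130, -74, 0]
    - [160, -90, 0]
    - [176.8, -100.4, 0]
    - [176.8, -100.4, 15]
    - [176.8, -100.4, 35]
    - [176.8, -100.4, 55]
    - [176.8, -100.4, 55]
  rot:
    - [0, 0, -0.002]
    - [0, 0, -0.002]
    - [0, 0, -0.002]
    - [0, 0, -0.002]
    - [0, 0, -0.002]
    - [0, 0, -0.002]
    - [0, 0, -0.002]
    - [0, 0, -0.002]
    - [0, 0, -0.002]
    - [0, 0, -0.002]
  grip: [0, 0, 0, 0, 0, 0, 0, 0, 0, 0]

```text
time_s: 22.0
eef_pos: [0.5506, -0.0002, 0.114]
eef_rot: [-0.002, 0.084, 0.996, 0.0]
wrist_force: [-0.4, -0.8, -2.3]
opening: 0.586
grasp_force: 63.1
```

```bash
python3 -c "
from geo import *
go(.55063,-.00043,.092,-.168); print(readout.get_obs()['wrist_force'])
w=cam('wrist'); s=cam('scene')
a=cv2.resize(w['color'][0:120,180:340],None,fx=2.5,fy=2.5); x=cv2.resize(s['color'][130:250,220:320],None,fx=2.5,fy=2.5); cv2.imwrite('pics/ins.png',cv2.resize(np.hstack([a,x])[:,:,::-1],(800,369)))"
```

```text
t 22.0 pos [ 5.506e-01 -2.000e-04  1.140e-01] yaw -0.1685 tilt [-0.0039  0.001 ] q [-0.22  0.29  1.77  0.    1.08 -1.62] shift [-0.1 -0.2 22. ] rz -0.0005
[-0.36408423 -0.83077312 -2.31220011]
```

View pics/ins.png

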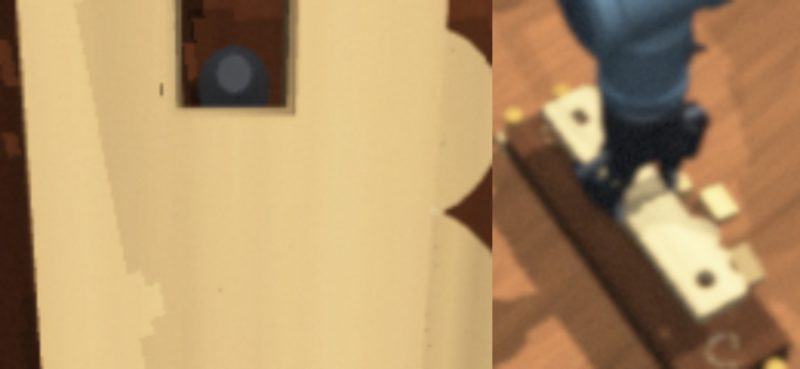

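The thin pin's nose at (234,75) is centred across the slot (176 to 293), so I'll lower the template slowly.

Emit:
play_rows:
  xyz:
    - [0, 0, 6]
    - [0, 0, 12]
    - [0, 0, 16]
    - [0, 0, 19]
    - [0, 0, 22]
    - [0, 0, 25]
    - [0, 0, 28]
    - [0, 0, 30]
    - [0, 0, 32]
    - [0, 0, 32]
  rot:
    - [0, 0, 0]
    - [0, 0, 0]
    - [0, 0, 0]
    - [0, 0, 0]
    - [0, 0, 0]
    - [0, 0, 0]
    - [0, 0, 0]
    - [0, 0, 0]
    - [0, 0, 0]
    - [0, 0, 0]
  grip: [0, 0, 0, 0, 0, 0, 0, 0, 0, 0]

```text
time_s: 23.35
eef_pos: [0.5517, -0.0008, 0.0841]
eef_rot: [-0.0, 0.084, 0.996, 0.0]
wrist_force: [-0.5, 1.7, -1.7]
opening: 0.588
grasp_force: 63.3
```

Emit:
play_rows:
  xyz:
    - [0, 0, 2]
    - [0, 0, 4]
    - [0, 0, 6]
    - [0, 0, 8]
    - [0, 0, 10]
    - [0, 0, 12]
    - [0, 0, 14]
    - [0, 0, 15]
    - [0, 0, 16]
    - [0, 0, 16]
  rot:
    - [0, 0, 0]
    - [0, 0, 0]
    - [0, 0, 0]
    - [0, 0, 0]
    - [0, 0, 0]
    - [0, 0, 0]
    - [0, 0, 0]
    - [0, 0, 0]
    - [0, 0, 0]
    - [0, 0, 0]
  grip: [0, 0, 0, 0, 0, 0, 0, 0, 0, 0]

```text
time_s: 24.6
eef_pos: [0.5518, -0.0009, 0.0682]
eef_rot: [-0.0, 0.084, 0.996, 0.0]
wrist_force: [-0.7, 2.8, -0.8]
opening: 0.591
grasp_force: 63.4
```

Emit:
play_rows:
  xyz:
    - [0, 0, 1]
    - [0, 0, 2]
    - [0, 0, 2]
    - [0, 0, 2]
    - [0, 0, 2]
    - [0, 0, 2]
    - [0, 0, 2]
    - [0, 0, 2]
    - [0, 0, 2]
    - [0, 0, 2]
  rot:
    - [0, 0, 0]
    - [0, 0, 0]
    - [0, 0, 0]
    - [0, 0, 0]
    - [0, 0, 0]
    - [0, 0, 0]
    - [0, 0, 0]
    - [0, 0, 0]
    - [0, 0, 0]
    - [0, 0, 0]
  grip: [0, 0, 0, 0, 0.8, 1, 1, 1, 1, 1]

```text
time_s: 25.85
eef_pos: [0.5519, -0.001, 0.0663]
eef_rot: [0.0, 0.084, 0.996, -0.0]
wrist_force: [0.5, 0.6, 0.1]
opening: 1.0
grasp_force: 0.0
```

Emit:
play_rows:
  xyz:
    - [0, 0, -5]
    - [0, 0, -20]
    - [0, 0, -50]
    - [0, 0, -90]
    - [0, 0, -130]
    - [0, 0, -165]
    - [0, 0, -190]
    - [0, 0, -200]
    - [0, 0, -200]
    - [0, 0, -200]
  rot:
    - [0, 0, 0]
    - [0, 0, 0]
    - [0, 0, 0]
    - [0, 0, 0]
    - [0, 0, 0]
    - [0, 0, 0]
    - [0, 0, 0]
    - [0, 0, 0]
    - [0, 0, 0]
    - [0, 0, 0]
  grip: [1, 1, 1, 1, 1, 1, 1, 1, 1, 1]

```text
time_s: 27.1
eef_pos: [0.5511, -0.0008, 0.265]
eef_rot: [-0.001, 0.084, 0.996, 0.0]
wrist_force: [-0.3, 0.6, 0.1]
opening: 1.001
grasp_force: 0.0
```

```bash
python3 -c "
from geo import *
o=readout.get_obs(); print(o['eef_pos'],o['opening'],o['wrist_force'])
w=cam('wrist'); save(w,'w5',1.2)
z,o,m=tmpl(w,.063,(.35,.8,-.1,.1)); print(z,o)
P=cloud(w); p=P[m>0]; p=p[~np.isnan(p[:,0])&(abs(p[:,2]-.063)<.01)]
A=np.c_[p[:,:2]-[.55,0],np.ones(len(p))]; print('plane',np.linalg.lstsq(A,p[:,2],rcond=None)[0])
r=p[:0]; d=(w['color'].max(2)<110)&(abs(P[...,2]-.045)<.006)&(P[...,0]<.75)&(P[...,0]>.38); r=P[d]
A=np.c_[r[:,:2]-[.55,0],np.ones(len(r))]; print('rail plane',len(r),np.linalg.lstsq(A,r[:,2],rcond=None)[0])
"
```

```text
[ 0.5511488  -0.00079791  0.26501216] 1.0014215072631218 [-0.30864322  0.58071294  0.07656829]
0.064 [(229.0, array([ 0.6606, -0.0195,  0.063 ])), (347.0, array([0.4426, 0.017 , 0.063 ]))]
plane [-0.00074826 -0.00471731  0.06404941]
rail plane 14178 [0.00031274 0.00296919 0.04605223]
```

View pics/w5.png

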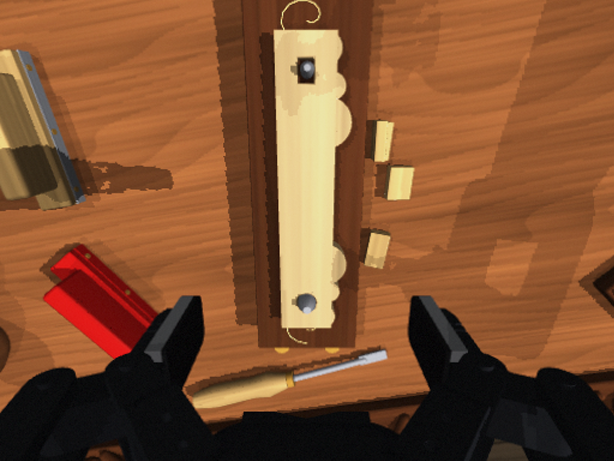

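The view shows both pins through the slot (306,68) and the hole (307,302). The template top is 18.0 mm above the rail, so it is seated flush. The offcuts are on the bench and the gripper is clear.

```bash
python3 -c "
from bench import ctrl; print(ctrl.hand_in())"
```

```text
the job is handed in; nothing more can be done
None
```

I handed the job in at about 27 s of the 69 s allowed: the three offcuts are on the bench, the scraper block is back down, and the template lies flush on the rail over both pins. The hand-in returned no verdict.

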